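Roll an in-line filter bleed-valve up, lay it in its cradle and strap it down

TASK

Mount the in-line filter in its cradle, bleed valve on top so that it can be vented. First roll the filter along the mat, without lifting it, until the red bleed valve points straight up; then lay it in the two V saddles with the valve still up and the valve end at the strap, and swing the hinged strap fully down so that its window passes over the valve. Do not let the filter drop or roll away, and leave the wash bottle and the beaker standing where they are.

Things in the scene. Friction and masses are not known exactly. Their poses are not given: they have to be found in the camera images.
- filter: In-line filter on the mat: steel cylinder, 40 mm dia, with blue end caps 66 mm dia, 7 mm thick, 136 mm apart, and white hose barbs; 194 mm long, 0.3 kg. Rolls on the caps, 33 mm per rad; pushed slowly from the side it rolls, then stops within about 1 cm. Origin: middle of its axis, 35 mm above the bench as it lies. y: along the axis to the valve end; z: the way the valve points.
- bleed_valve (a point): Outer end of the red bleed valve, a 9 mm knob standing 11.5 mm out of the steel, 52 mm from the filter's middle, 31.5 mm from its axis (so it clears the mat as the filter rolls). It starts 63 to 180 degrees off upright, to either side. The far side of the cylinder from it bears a white label with a blue stripe.
- cradle: Fixed cradle: aluminium plate 104 x 144 x 8 mm with two black V saddles, 50 mm high, 72 mm across, centres 104 mm apart, with 85 mm free between them. Origin: under the plate's centre, at bench height. y: along the saddles' groove to the saddle with the strap; z: up; the strap's hinge post (77 mm high) is on its +x side, away from the robot.
- cradle_seat (a point): Where the filter's origin is when it is seated: over the cradle's middle, 54 mm above the bench, filter y along cradle y (valve end at the strap). The strap's window leaves the valve about 4 mm of play either way along the cylinder and 0.25 rad of turn either way; with more the strap lands on the valve and stays up.
- strap (a joint): Angle of the steel strap, rad: 0 closed (level over the filter), growing as it swings up and away from the robot; starts at 2.0 to 2.25 (top then 170 mm above the bench), limit 2.3. A stiff hinge (1 N at the end moves it) holds it where left. Plate 26 mm wide, 3 thick, 72 long, 17 x 21 mm window; at its end a leg 22 mm long at right angles (down when closed) and an outward tab 26 mm long.
- strap_hinge (a point): A point on the strap's hinge axis (parallel to cradle y), in the middle of the strap's width: 40.5 mm to +x and 52 mm to +y of the cradle's origin, 77 mm above the bench.
- strap_tab (a point): Middle of the red top of the strap's finger tab (22 x 22 mm). Closed, it is 84 mm to the -x side of the hinge and 58 mm above the bench, 20 mm below the strap's top; there it can be pressed down from above.
- wash_bottle: White wash bottle with a red spout, 210 mm high, standing at the back left; leave it. Origin: underside, near its middle.
- beaker: Clear glass beaker, 73 mm wide, 92 mm high, standing at the back right of the hotplate; leave it. Origin: centre of its underside.
Not all that is in view belongs to the job. There is more than one size of the beaker; the one meant has the size given above.

How it is judged:
On the way, in this order (a step that is already met when the one before it is completed fails the run):
1. the filter, still lying on the mat, has been rolled until its bleed valve points up (within 14 degrees) (angle between filter's own z axis and vertical below 0.25 rad and height (world z) of filter below 0.039 m and angle between filter's own y axis and vertical between 1.5 and 1.64 rad and linear speed of filter below 0.03 m/s), for 0.2 s.
2. the filter lies in both saddles, let go, bleed valve up, with the strap still open (distance between filter and cradle_seat below 0.008 m and angle between the y axis of filter and the y axis of cradle, either way round below 0.06 rad and angle between filter's own z axis and vertical below 0.3 rad and contact force between the fingers and filter below 0.2 N and value of joint strap above 1 rad), for 0.2 s.
At the end, for the whole second after the job is handed in: The filter rests in both saddles (middle within 8 mm of the seat, axis within 3.4 degrees of the groove), valve end at the strap, valve up within 14 degrees, strap closed to within 0.06 rad over it; wash bottle and beaker upright, within 30 mm of where they stood (value of joint strap below 0.06 rad and distance between filter and cradle_seat below 0.008 m and angle between the y axis of filter and the y axis of cradle, either way round below 0.06 rad and angle between filter's own z axis and vertical below 0.25 rad and y of bleed_valve in the frame of cradle above 0.03 m and linear speed of filter below 0.02 m/s and distance of each of wash_bottle, beaker from where it was at the start of the episode below 0.03 m and angle between each of wash_bottle, beaker's own z axis and vertical below 0.2 rad); the robot touches nothing.
It fails at once if the filter is lifted before its bleed valve points up (or turns away from it in the air) (height (world z) of filter above 0.046 m and angle between filter's own z axis and vertical above 0.4 rad).
It fails at once if the filter drops or runs away: it moves faster than 0.6 m/s with no finger on it (linear speed of filter above 0.6 m/s and contact force between the fingers and filter below 0.2 N).
It fails at once if the wash bottle is knocked over (angle between wash_bottle's own z axis and vertical above 0.4 rad).
It fails at once if the beaker is knocked over (angle between beaker's own z axis and vertical above 0.4 rad).
It also fails if it takes over 43 s, if anything falls off the work surface, if the arm or the gripper's body presses on something with over 40 N, if the wrist force passes 120 N, or if a joint passes its speed limit or range.

ROBOT

A 7-joint arm with a two-finger parallel gripper is mounted at the origin on a cart in front of the work surface, level with it; the furniture and walls round the work are solid. World frame = base frame: x ahead of the robot, y to its left, z up, the work surface at z = 0. Lengths are in m, angles in rad, forces in N, time in s.
With the tool pointing down it reaches from about 0.4 to 0.925 m from the base axis. Payload 5.6 kg.
Tool frame: the origin (TCP) lies midway between the tips of the shut fingers; the grasp point (between the pads) lies 19 mm behind it; z points along the fingers, y is the line along which they close (so a half turn about z gives the same grasp; the last joint's range is limited). The gripper opens to 85 mm and grips with 20 to 120 N. Pads are 22 mm wide; open, the fingers measure 114 mm over their backs; the gripper's body (76 mm by 85 mm) begins 54 mm behind the grasp point. The pads swing forward as they close: fully open they stand 13 mm farther back than shut.
Start: joints at [-1.235, 0.468, -0.012, 1.603, 0.006, 1.071, -0.056], TCP at [0.24, 0.604, 0.207] pointing down, gripper open.
Joint ranges: [-2.53, 2.53], [-0.31, 2.02], [-1.57, 1.55], [0.28, 2.44], [-1.29, 4.43], [0.15, 1.84], [-2.92, 2.92]. Speed limits (rad/s): [2.57, 2.57, 3.14, 3.14, 3.14, 3.14, 3.14].

INTERFACE

Orientations are given as a rotation vector (axis times angle).
In Python, from workcell import env, eoat, get_state, get_image, ticket gives the robot as it stands. The module is installed in compiled form; this text tells all that it offers. Calls block until the motion is done:
- env.movep(position, orientation): joint-space move of the TCP to a pose.
- env.movel(position, ori=None, speed=0.15, max_force=None): straight line of the TCP; ori=None keeps the orientation; speed is the mean speed in m/s. With max_force (N) it stops when the force on the tool has changed by that much, and returns True; else False.
- env.set_joints(angles): joint-space move.
- eoat.gripper_to(opening): finger opening in m; the grip force is fixed at half the most; returns when the fingers have stopped.
- env.wait(seconds).
- env.solve_ik(position, orientation): joint angles nearest the present ones, or None.
- get_state(): the state.
- get_image(name): name is "scene" or "top" or "wrist"; returns a dict with "image" (384x512x3 uint8, red, green, blue), "fx", "fy", "cx", "cy" (pixels), "world_to_cam" (4x4, takes a point from world to camera coordinates). Camera axes: x right, y down, z forward; pixel columns grow to the right and rows downward; lengths in m; the calibration is good to about 2 mm. A picture is of the moment at which its call begins. There is no depth.
A pose or a line that the arm cannot do raises env.PlanningError and nothing moves.
- ticket.hand_in(): hands the job in; it is judged then, once.
The state is a dict: "time": time; "joints": joint angles; "qd": joint speeds; "effort": joint torques, N m; "ee_pos": TCP position; "orientation": TCP orientation; "ft_force": force on the tool from outside, world axes, zero at the start; "torque": the same for the moment, N m; "opening": finger opening in m; "finger_force": force on a finger pad.
Only numpy, scipy, OpenCV 4.12 (cv2) and the standard library are available. Lean on these libraries where they do the work, as an engineer would, in place of code of your own. Each camera call takes 0.05 s, during which the arm holds its last target. There are 200 camera calls.

## Working session

There is one attempt and no reset: what is moved stays moved. The work goes in short steps, each a Python script; the robot and the scene stay as the last script left them, time stands still between calls to the robot, and variables do not carry over. Pictures are saved under pics/ and viewed, at most 10 in all, crops included, and the job is handed in when it is done.

```bash
mkdir -p pics; cat > h.py <<'E'
import numpy as np, cv2
from workcell import env, eoat, get_state, get_image, ticket
from scipy.spatial.transform import Rotation as R
def snap(name,fn):
    d=get_image(name); cv2.imwrite('pics/'+fn,d['image'][:,:,::-1]); np.savez('pics/'+fn[:-4],**d); return d
def ray(d,u,v):
    T=np.array(d['world_to_cam']); Rc=T[:3,:3]; o=-Rc.T@T[:3,3]
    r=Rc.T@np.array([(u-d['cx'])/d['fx'],(v-d['cy'])/d['fy'],1]); return o,r/np.linalg.norm(r)
def onz(d,u,v,z):
    o,r=ray(d,u,v); return o+r*(z-o[2])/r[2]
def proj(d,p):
    T=np.array(d['world_to_cam']); c=T[:3,:3]@np.array(p)+T[:3,3]; return d['fx']*c[0]/c[2]+d['cx'],d['fy']*c[1]/c[2]+d['cy']
E
python3 - <<'E'
from h import *
a=snap('scene','s0.png');b=snap('top','t0.png')
s=get_state();print(s['time'],s['ee_pos'],s['orientation'],s['opening'])
for d in(a,b):
    o,r=ray(d,256,192);print(o,r,d['fx'])
m=np.hstack([a['image'],b['image']])
cv2.imwrite('pics/t0b.png',cv2.resize(b['image'],(800,600),interpolation=cv2.INTER_CUBIC)[:,:,::-1])
cv2.imwrite('pics/s0b.png',cv2.resize(a['image'],(800,600),interpolation=cv2.INTER_CUBIC)[:,:,::-1])
E
```

```text
0.1 [0.24023078 0.60337353 0.20581614] [-5.91517789e-01 -3.08522018e+00  2.55639925e-03] 0.08551106548899061
[-0.03530662 -0.85890689  0.57195054] [ 0.53443604  0.73516623 -0.41702365] 457.1647951896541
[ 0.37569383 -0.03966205  1.15897047] [ 0.20440602 -0.00292802 -0.97888181] 436.5736767926808
```

View pics/t0b.png

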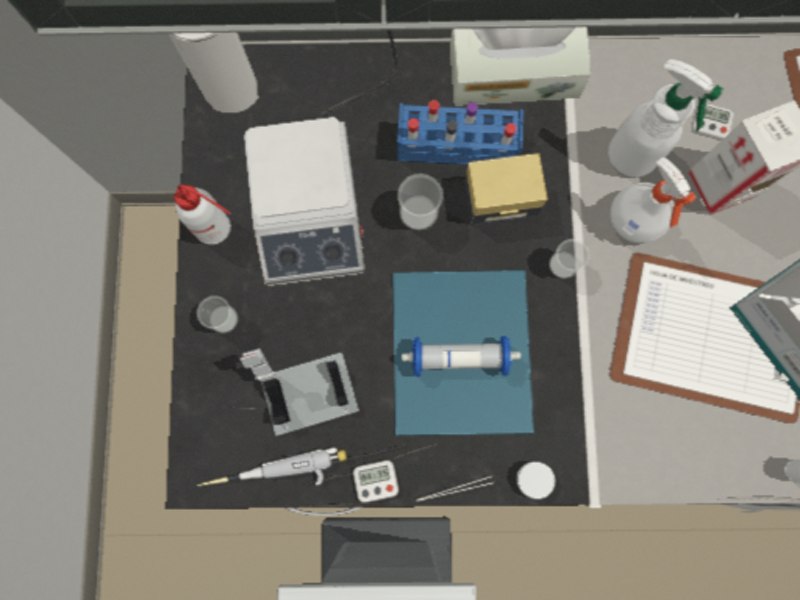

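View pics/s0b.png

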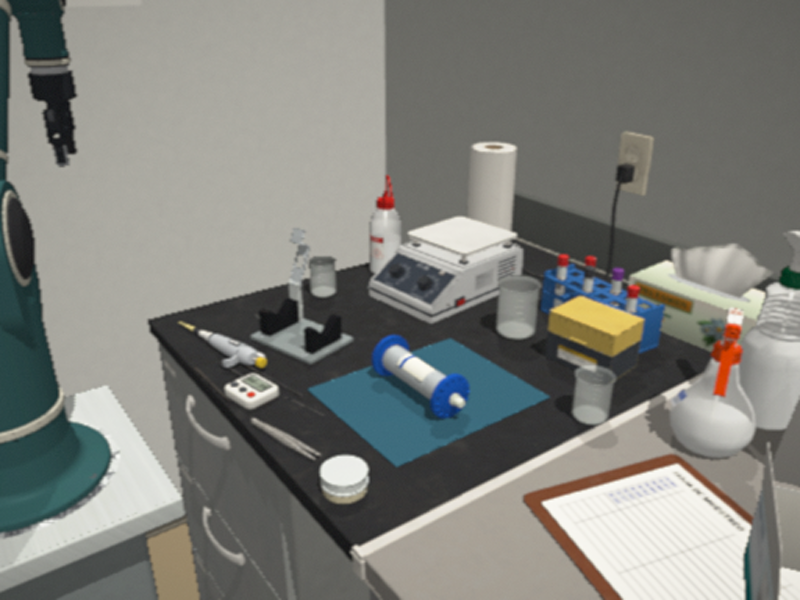

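The top view shows the filter lying across the mat, with its label up at (461,356)/800. The cradle is at (310,395) with the strap post at its upper left, (257,362). The wash bottle is at (205,215). There are three beakers: (420,200), (217,315) and (568,258). The one at (420,200) is at the hotplate's back right and looks the largest, which fits 73 mm. I'll measure these and check an enlarged crop.

```bash
python3 - <<'E'
from h import *
a=dict(np.load('pics/s0.npz'));b=dict(np.load('pics/t0.npz'))
c1=cv2.resize(b['image'][205:250,250:340],(800,400),interpolation=cv2.INTER_CUBIC)
c2=cv2.resize(a['image'][210:270,232:307],(400,320),interpolation=cv2.INTER_CUBIC)
c3=cv2.resize(b['image'][215:285,145:235],(400,311),interpolation=cv2.INTER_CUBIC)
o=np.zeros((600,800,3),np.uint8);o[:280]=c1[60:340];o[280:600,:400]=c2;o[280:591,400:]=c3
cv2.imwrite('pics/crop0.png',o[:,:,::-1])
def comps(d,m,n,amin=15):
    k,l,s,c=cv2.connectedComponentsWithStats(m.astype(np.uint8))
    for i in range(1,k):
        if s[i,4]>=amin: print(n,s[i],c[i].round(1))
for n,d in(('scene',a),('top',b)):
    h=cv2.cvtColor(d['image'],cv2.COLOR_RGB2HSV)
    comps(d,(h[...,0]>108)&(h[...,0]<125)&(h[...,1]>170)&(h[...,2]>60),n+' blue')
    m=(h[...,0]>90)&(h[...,0]<107)&(h[...,1]>90)
    comps(d,m,n+' mat',400)
    comps(d,((h[...,0]<6)|(h[...,0]>174))&(h[...,1]>140)&(h[...,2]>70),n+' red',3)
# top: blue caps, at z~.035
h=cv2.cvtColor(b['image'],cv2.COLOR_RGB2HSV)
for u,v in [(264,228),(325,228),(256,174),(336,174),(253,277),(341,277),(300,228)]: print(u,v,onz(b,u,v,.035).round(3),onz(b,u,v,0.002).round(3))
# plate
m=(b['image'].min(2)>110)&(h[...,1]<40); m[:225]=0;m[285:]=0;m[:,:165]=0;m[:,235:]=0
cs,_=cv2.findContours(m.astype(np.uint8),0,2);c=max(cs,key=cv2.contourArea);r=cv2.minAreaRect(c);print(r)
for p in cv2.boxPoints(r):print(p,onz(b,*p,.008).round(4))
# beakers: rough base px and width
for u0,u1,v in[(255,283,128),(126,152,201),(352,377,165)]:
    print('beaker rim',onz(b,u0,v,.09).round(3),onz(b,u1,v,.09).round(3))
E
```

```text
scene blue [238 214  14  18  39] [242.  222.7]
scene blue [245 215  16  10  39] [254.3 219.1]
scene blue [240 226   9  14  35] [243.9 233.9]
scene blue [276 241  13  16  39] [281.1 248.8]
scene blue [283 243  16  15  60] [290.5 250.2]
scene blue [277 256   8  11  29] [280.7 261.7]
scene blue [285 259   8   7  23] [288.  262.2]
scene mat [  0 167  30  57 409] [ 11.3 194.9]
scene mat [ 197  217  155   82 5405] [271.5 257.6]
scene red [247 113   2   3   4] [247.8 113.8]
scene red [249 117   1   3   3] [249. 118.]
scene red [242 122  10  12  86] [246.8 128.5]
scene red [242 153   2   2   4] [242.5 153.5]
scene red [357 163   7   7  45] [360.  165.9]
scene red [375 164   7   6  36] [377.7 166.4]
scene red [402 182   8   8  48] [405.  185.8]
scene red [293 191   4   4  11] [294.6 192.8]
scene red [456 228   3   3   3] [457. 229.]
scene red [471 231   3   2   3] [472.  231.7]
scene red [464 246   1   3   3] [464. 247.]
scene red [159 251   4   3   8] [160.2 252. ]
top blue [265 217   3  10  17] [265.6 221.1]
top blue [321 216   3   9  17] [322.2 219.7]
top blue [265 230   5  10  22] [266.3 
[... 707 characters left out ...]
 0.659 -0.044  0.035] [ 0.667 -0.044  0.002]
336 174 [ 0.656 -0.255  0.035] [ 0.664 -0.261  0.002]
253 277 [ 0.39  -0.032  0.035] [ 0.391 -0.032  0.002]
341 277 [ 0.388 -0.255  0.035] [ 0.388 -0.262  0.002]
300 228 [ 0.514 -0.156  0.035] [ 0.518 -0.159  0.002]
((195.0183563232422, 244.39453125), (54.40453338623047, 56.128623962402344), 73.3007583618164)
[160.3211  226.40372] [0.5261 0.2127 0.008 ]
[214.08258 210.27527] [0.5677 0.0697 0.008 ]
[229.7156  262.38535] [0.4289 0.0282 0.008 ]
[175.95413 278.5138 ] [0.389  0.1683 0.008 ]
beaker rim [ 0.767 -0.043  0.09 ] [ 0.766 -0.114  0.09 ]
beaker rim [0.58  0.282 0.09 ] [0.58  0.217 0.09 ]
beaker rim [ 0.665 -0.286  0.09 ] [ 0.664 -0.349  0.09 ]
```

View pics/crop0.png

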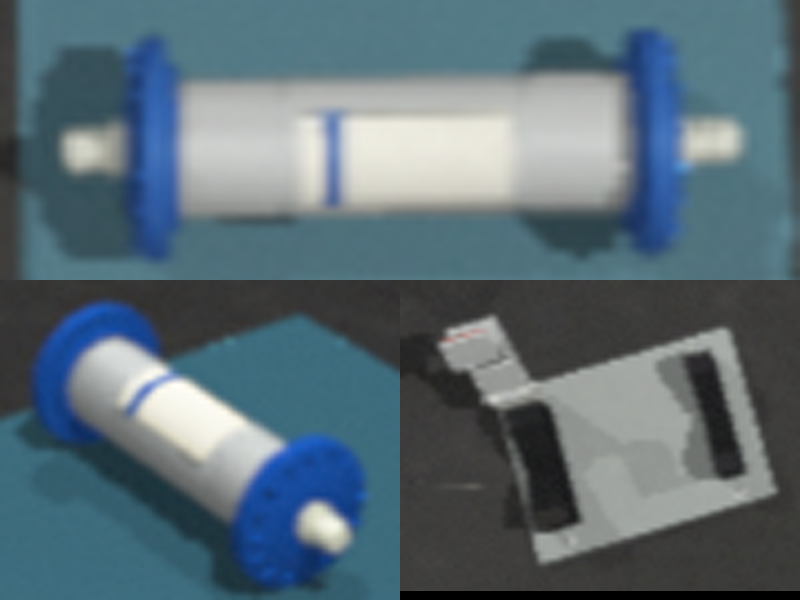

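The crop confirms the beaker at (420,200), with a rim of about 71 mm. The filter's label is up, its centre about 0.37 rad to the -x side, so the valve points down and toward +x. That means rolling about 2.77 rad (91 mm) toward -x. The valve end isn't visible yet. The cradle's strap end is at image left (+y).

```bash
cat >> h.py <<'E'
def down(phi): # tool down, closing line at angle phi in xy
    al=(phi+np.pi/2)/2; return np.pi*np.array([np.cos(al),np.sin(al),0])
E
python3 - <<'E'
from h import *
b=dict(np.load('pics/t0.npz'))
P=[onz(b,u,v,.008)[:2] for u,v in[(218.1,225.8),(229.4,262.3),(176.5,278.5),(165.2,243.1)]]
P=np.array(P);print(P.round(4),np.linalg.norm(P-np.roll(P,-1,0),axis=1).round(3))
c=P.mean(0);g=(P[2]+P[3]-P[0]-P[1])/2;print('cradle',c,'y dir',np.degrees(np.arctan2(g[1],g[0])))
L=onz(b,267.1,228.4,.035);Rr=onz(b,323.7,227.7,.035);print(L,Rr)
x,y=(L+Rr)[:2]/2
for phi in(0,np.pi):
    for p in[(x,y,.15),(x,y,.010),(.42,y,.010),(*c,.15)]:
        q=env.solve_ik(np.array(p),down(phi)); print(phi,p,None if q is None else np.round(q,2))
E
```

```text
[[0.5257 0.0588]
 [0.4292 0.0291]
 [0.389  0.1669]
 [0.4815 0.1986]] [0.101 0.144 0.098 0.147]
cradle [0.45637128 0.11335072] y dir 106.89840806462738
[ 0.51377764 -0.07043334  0.035     ] [ 0.51369736 -0.21673826  0.035     ]
0 (np.float64(0.5137375024540801), np.float64(-0.14358580096985749), 0.15) [-0.44  0.43  0.82  1.98 -0.39  0.9   0.59]
0 (np.float64(0.5137375024540801), np.float64(-0.14358580096985749), 0.01) [-0.2   0.61  0.52  2.04 -0.51  0.62  0.67]
0 (0.42, np.float64(-0.14358580096985749), 0.01) [-0.29  0.55  0.67  2.25 -0.67  0.54  0.89]
0 (np.float64(0.45637127694244106), np.float64(0.11335071792133694), 0.15) [-0.72  0.25  0.46  2.11 -0.15  0.82 -0.16]
3.141592653589793 (np.float64(0.5137375024540801), np.float64(-0.14358580096985749), 0.15) [-0.73  0.74  1.35  1.99 -0.82  1.12 -2.16]
3.141592653589793 (np.float64(0.5137375024540801), np.float64(-0.14358580096985749), 0.01) [-0.68  1.13  1.33  2.06 -1.27  1.17 -1.88]
3.141592653589793 (0.42, np.float64(-0.14358580096985749), 0.01) [-0.7   1.03  1.33  2.27 -1.27  1.07 -1.72]
3.141592653589793 (np.float64(0.45637127694244106), np.float64(0.11335071792133694), 0.15) [-0.25  0.25 -0.07  2.08  0.02  0.82  2.8 ]
```

```bash
python3 - <<'E'
from h import *
x,y=.5137,-.1436
env.movep(np.array([x,y,.23]),down(0)); print(get_state()['time'])
eoat.gripper_to(.066)
env.movel(np.array([x,y,.010]),speed=.2); print(get_state()['time'],get_state()['ft_force'])
env.movel(np.array([x-.075,y,.010]),speed=.05)
env.wait(.3)
s=get_state();print(s['time'],s['ee_pos'],s['opening'],s['ft_force'])
a=snap('wrist','w1.png')['image'];b=snap('scene','s1.png')['image'];t=snap('top','t1.png')['image']
o=np.zeros((600,800,3),np.uint8);o[:300,:400]=cv2.resize(a,(400,300));o[300:,:400]=cv2.resize(b[180:300,190:350],(400,300));o[:300,400:]=cv2.resize(t[180:300,200:360],(400,300))
cv2.imwrite('pics/m1.png',o[:,:,::-1])
E
```

```text
2.9
4.4833 [-0.64724438 -0.27932228  0.2939441 ]
6.4333 [ 0.43876089 -0.14360969  0.00997902] 0.06622002102206972 [ 0.02224485 -0.13249281  0.31691134]
```

View pics/m1.png

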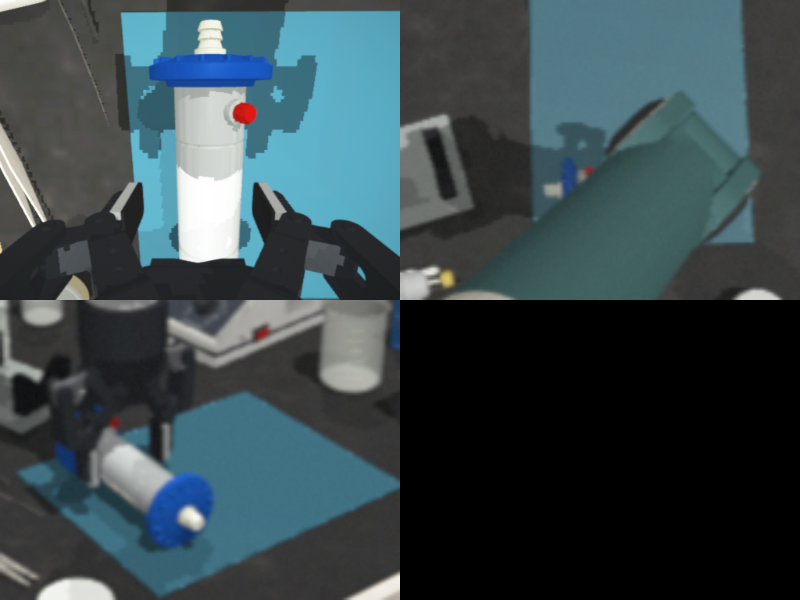

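The wrist view shows the red valve at (244,112)/400, on the +y (strap) end, so no half turn is needed. It's still tilted toward +x. I'll compute the angle and finish the roll.

```bash
cat >> h.py <<'E'
def onY(d,u,v,y):
    o,r=ray(d,u,v); return o+r*(y-o[1])/r[1]
def meas(d,yc=-.1436):
    h=cv2.cvtColor(d['image'],cv2.COLOR_RGB2HSV)
    def big(m):
        k,l,s,c=cv2.connectedComponentsWithStats(m.astype(np.uint8)); i=1+np.argmax(s[1:,4]); return s[i],c[i]
    s,c=big((h[...,0]>106)&(h[...,0]<125)&(h[...,1]>190)&(h[...,2]>60))
    r=((h[...,0]<6)|(h[...,0]>174))&(h[...,1]>150)&(h[...,2]>80)
    sr,cr=big(r)
    o,_=ray(d,256,192)
    # cap: left/right extremes of the rim lie at axis height
    e=[onz(d,s[0]+k-.5,s[1]+s[3]/2,.035) for k in(0,s[2])]
    t=onY(d,*cr,yc+.052)
    xa=(e[0]+e[1])[0]/2
    print('cam',o.round(3),'cap',s,np.round(e,4).tolist(),'valve',sr,cr.round(1),t.round(4))
    a=np.arctan2(t[0]-xa,t[2]-.035);print('axis x',xa,'angle',a,'radius',np.hypot(t[0]-xa,t[2]-.035));return xa,a
E
python3 - <<'E'
from h import *
meas(dict(np.load('pics/w1.npz')))
E
```

```text
cam [ 0.439 -0.077  0.176] cap [ 191   69  158   42 5631] [[0.4125, -0.072, 0.035], [0.48, -0.0719, 0.035]] valve [298 132  30  27 637] [313.  144.7] [ 0.4606 -0.0916  0.0636]
axis x 0.4462478024619283 angle 0.4655110574881442 radius 0.03196499933487451
```

```bash
python3 - <<'E'
from h import *
env.movel(np.array([.4215,-.1436,.010]),speed=.03); env.wait(.3)
xa,a=meas(snap('wrist','w2.png'));s=get_state();print(s['time'],s['ee_pos'],xa-.033*a)
E
```

```text
cam [ 0.422 -0.077  0.176] cap [ 180   70  158   41 5634] [[0.3907, -0.0722, 0.035], [0.4581, -0.0721, 0.035]] valve [244 133  27  29 532] [256.9 147.4] [ 0.4234 -0.0916  0.0709]
axis x 0.4243944351221357 angle -0.02810609564355596 radius 0.03587794606202255
7.6583 [ 0.42156867 -0.14360656  0.00997409] 0.42532193627837306
```

The valve is up within about 0.03 rad at 7.7 s. The valve end is already the strap end. I'll grip, lift, and use the first top picture to refine the cradle position.

```bash
python3 - <<'E'
from h import *
b=dict(np.load('pics/t0.npz'))
g=np.deg2rad(106.9);yh=np.array([np.cos(g),np.sin(g)]);xh=np.array([yh[1],-yh[0]]);c=np.array([.4564,.1134])
V,U=np.mgrid[220:285:.25,150:240:.25]
im=cv2.remap(cv2.cvtColor(b['image'],cv2.COLOR_RGB2GRAY),U.astype(np.float32),V.astype(np.float32),cv2.INTER_LINEAR)
W=np.array([onz(b,u,v,.008)[:2] for u,v in zip(U.ravel(),V.ravel())])-c
X=W@xh;Y=W@yh;m=im.ravel()>85
for lo in(-40,-20,0,15): 
    k=m&(X>lo/1e3)&(X<(lo+8)/1e3)&(abs(Y)<.085); print('x',lo,Y[k].min().round(4),Y[k].max().round(4))
for lo in(-65,-50,-20,0,20): 
    k=m&(Y>lo/1e3)&(Y<(lo+8)/1e3)&(abs(X)<.07); print('y',lo,X[k].min().round(4),X[k].max().round(4))
env.movel(np.array([.4252,-.1436,.010]),speed=.03)
eoat.gripper_to(.03)
s=get_state();print(s['time'],s['opening'],s['finger_force'])
meas(snap('wrist','w3.png'))
E
```

```text
x -40 -0.0738 0.0737
x -20 -0.0744 0.0418
x 0 -0.0743 0.0711
x 15 -0.0748 0.0704
y -65 -0.0521 0.0545
y -50 -0.0519 0.0545
y -20 -0.0513 0.0547
y 0 -0.0513 0.0551
y 20 -0.0507 0.0556
8.3167 0.03631466992955188 59.225433468818665
cam [ 0.426 -0.077  0.177] cap [ 174   70  157   41 5588] [[0.3915, -0.0721, 0.035], [0.4587, -0.0721, 0.035]] valve [238 133  28  29 517] [251.5 147.2] [ 0.4251 -0.0916  0.0708]
axis x 0.4250923977240376 angle -0.0006915494181724571 radius 0.035849414786047404
```

```bash
python3 - <<'E'
from h import *
ph=np.deg2rad(16.0);yh=np.array([-np.sin(ph),np.cos(ph)]);c=np.array([.4585,.1127])+.001*yh
env.movel(np.array([.4252,-.1436,.03]),speed=.05)
s=get_state();print(s['opening'],s['finger_force'],s['ft_force'])
env.movel(np.array([.4252,-.1436,.14]),speed=.2)
p=c-.14*yh
env.movel(np.array([*p,.14]),ori=down(ph),speed=.2)
env.movel(np.array([*c,.14]),speed=.15)
s=get_state();print(s['time'],s['ee_pos'],s['opening'],s['finger_force'],s['ft_force'])
a=snap('wrist','w4.png')['image'];b=snap('scene','s4.png')['image']
o=np.zeros((600,800,3),np.uint8);o[:300,:400]=cv2.resize(a,(400,300));o[300:,:400]=cv2.resize(b[120:240,120:280],(400,300));o[:300,400:]=cv2.resize(snap('top','t4.png')['image'][180:300,120:280],(400,300))
cv2.imwrite('pics/m4.png',o[:,:,::-1])
E
```

```text
0.037178724667785046 60.15199899673462 [ 0.61597536  0.80155552 -2.60250042]
11.5583 [0.45846157 0.1126112  0.14010649] 0.03674243090171436 60.26630759239197 [ 0.07708855  0.43101971 -1.98464803]
```

View pics/m4.png

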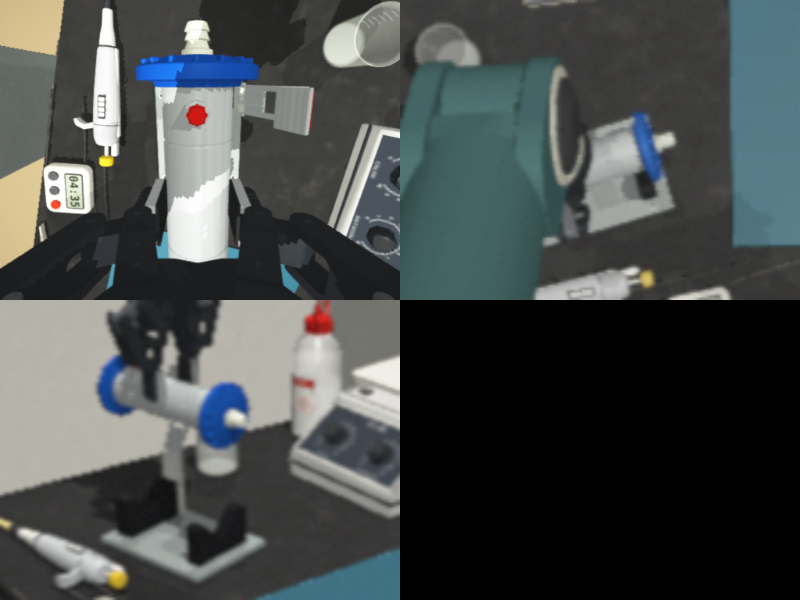

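The wrist view shows the valve up at (197,115)/400 and the strap window at (270,102)/400. I'll check the window's offset along the groove against the valve.

```bash
python3 - <<'E'
from h import *
d=dict(np.load('pics/w4.npz'));ph=np.deg2rad(16.0);yh=np.array([-np.sin(ph),np.cos(ph)]);xh=np.array([np.cos(ph),np.sin(ph)]);c=np.array([.4585,.1127])
def cr(p):p=p[:2]-c;return (p@xh).round(4),(p@yh).round(4)
v=d['image'];h=cv2.cvtColor(v,cv2.COLOR_RGB2HSV)
r=((h[...,0]<6)|(h[...,0]>174))&(h[...,1]>150)&(h[...,2]>80);r[:,300:]=0;r[200:]=0;r[:,:200]=0
m=np.argwhere(r).mean(0);print('valve',m,cr(onz(d,m[1],m[0],.193)))
crop=cv2.resize(v[90:190,290:420],(780,600),interpolation=cv2.INTER_CUBIC);cv2.imwrite('pics/c4.png',crop[:,:,::-1])
for z in(.108,.112,.116):print(z,cr(onz(d,345.6,130.6,z)))
E
```

```text
valve [147.3256262  251.53949904] (np.float64(-0.0004), np.float64(0.0508))
0.108 (np.float64(0.0575), np.float64(0.0496))
0.112 (np.float64(0.0563), np.float64(0.0499))
0.116 (np.float64(0.0552), np.float64(0.0503))
```

View pics/c4.png

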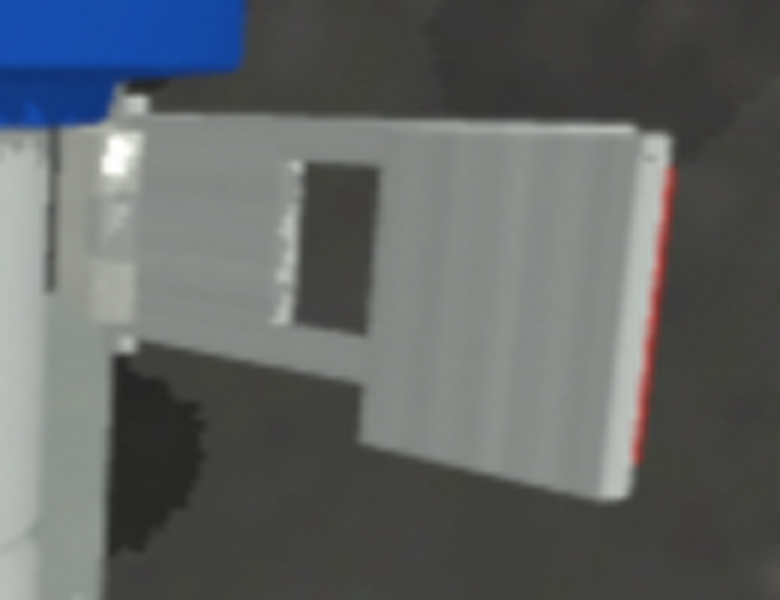

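The valve and window agree to about 1 mm along the groove. I'll lower it and release.

```bash
python3 - <<'E'
from h import *
p=get_state()['ee_pos']
env.movel(np.array([p[0],p[1],.034]),speed=.12)
hit=env.movel(np.array([p[0],p[1],.0275]),speed=.02,max_force=6)
s=get_state();print(hit,s['time'],s['ee_pos'],s['ft_force'])
eoat.gripper_to(.06);env.wait(.2)
eoat.gripper_to(.085)
env.movel(np.array([p[0],p[1],.14]),speed=.15)
d=snap('wrist','w5.png');cv2.imwrite('pics/w5.png',cv2.resize(d['image'],(800,600))[:,:,::-1])
print(get_state()['time'])
h=cv2.cvtColor(d['image'],cv2.COLOR_RGB2HSV)
ph=np.deg2rad(16.0);yh=np.array([-np.sin(ph),np.cos(ph)]);xh=np.array([np.cos(ph),np.sin(ph)]);c=np.array([.4585,.1127])
def cr(q):q=q[:2]-c;return (q@xh).round(4),(q@yh).round(4)
k,l,s,ce=cv2.connectedComponentsWithStats((((h[...,0]<6)|(h[...,0]>174))&(h[...,1]>150)&(h[...,2]>80)).astype(np.uint8))
for i in range(1,k):
    if s[i,4]>25:print(s[i],ce[i].round(1),cr(onz(d,*ce[i],.083)),cr(onz(d,*ce[i],.16)))
m=(h[...,0]>106)&(h[...,0]<125)&(h[...,1]>190)&(h[...,2]>60)
k,l,s,ce=cv2.connectedComponentsWithStats(m.astype(np.uint8))
for i in range(1,k):
    if s[i,4]>300:print('blue',s[i],[cr(onz(d,s[i][0]+q,s[i][1]+s[i][3]/2,.054)) for q in(0,s[i][2])])
E
```

```text
True 13.0583 [0.45948122 0.11322861 0.02948047] [0.4307755  0.853031   2.65889175]
14.925
[250 120  12  13 120] [255.5 126.1] (np.float64(0.001), np.float64(0.051)) (np.float64(0.0006), np.float64(0.0563))
[ 66 257  12  10  99] [ 71.1 261.5] (np.float64(-0.143), np.float64(-0.0532)) (np.float64(-0.0936), np.float64(-0.0118))
blue [ 213   86   86   21 1577] [(np.float64(-0.0314), np.float64(0.0712)), (np.float64(0.0344), np.float64(0.0712))]
blue [ 218  252   74   38 1555] [(np.float64(-0.0319), np.float64(-0.0779)), (np.float64(0.034), np.float64(-0.0777))]
```

View pics/w5.png

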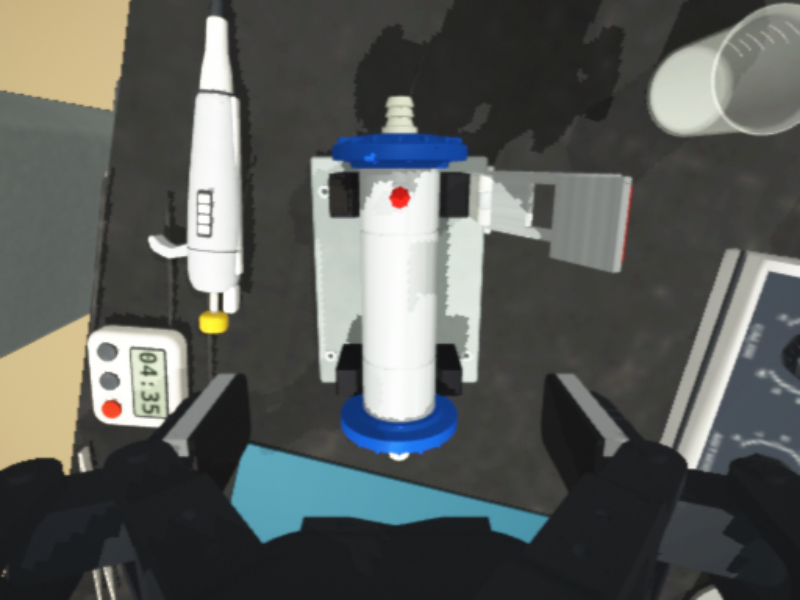

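The wrist view shows the filter seated in both saddles at 14.9 s, valve up at (400,197)/600 and in line with the strap saddle. Next I'll swing the strap over from behind with shut fingers, then press its tab.

```bash
cat >> h.py <<'E'
PH=np.deg2rad(16.0);yh=np.array([-np.sin(PH),np.cos(PH)]);xh=np.array([np.cos(PH),np.sin(PH)]);C=np.array([.4585,.1127])+.0013*xh
def W(x,y,z): return np.array([*(C+x*xh+y*yh),z])
def pt(th,r=.062): return W(.0405-r*np.cos(th)+.011*np.sin(th)**2,.046,.077+r*np.sin(th)+.011*np.sin(th)*np.cos(th)+.001)
E
python3 - <<'E'
from h import *
for ph in(PH+np.pi/2,PH-np.pi/2):
    print(ph,[None if q is None else np.round(q,2).tolist() for q in (env.solve_ik(p,down(ph)) for p in(W(.12,.046,.25),W(.12,.046,.12),pt(1.6),pt(.35),W(-.05,.046,.056)))],np.round(get_state()['joints'],2))
E
```

```text
1.8500490071139892 [[-0.7, 0.34, 0.4, 1.72, -0.15, 1.11, 1.6], [-0.62, 0.48, 0.31, 1.83, -0.19, 0.85, 1.63], [-0.68, 0.35, 0.35, 1.98, -0.16, 0.83, 1.6], [-0.71, 0.3, 0.34, 2.17, -0.16, 0.7, 1.59], [-0.69, 0.35, 0.3, 2.26, -0.19, 0.55, 1.62]] [-0.93  0.3   0.73  2.12 -0.28  0.81  0.25]
-1.2915436464758039 [[-1.17, 0.5, 1.09, 1.75, -0.48, 1.19, -1.23], [-1.09, 0.67, 1.0, 1.86, -0.67, 0.99, -1.09], [-1.2, 0.52, 1.04, 2.01, -0.57, 0.93, -1.14], [-1.25, 0.46, 1.03, 2.19, -0.57, 0.79, -1.13], [-1.2, 0.5, 0.95, 2.29, -0.68, 0.66, -1.04]] [-0.93  0.3   0.73  2.12 -0.28  0.81  0.25]
```

```bash
python3 - <<'E'
from h import *
o=down(PH+np.pi/2)
p=get_state()['ee_pos'];env.movel(np.array([p[0],p[1],.25]),speed=.25)
eoat.gripper_to(0)
env.movep(W(.13,.046,.25),o)
print(env.movel(W(.13,.046,.12),speed=.2,max_force=12),get_state()['time'])
for th in(2.0,1.75,1.5,1.25,1.0,.8,.6,.45,.35):
    h=env.movel(pt(th),speed=.08,max_force=15);s=get_state();print(th,h,s['time'],s['ft_force'].round(1))
    if h:break
snap('scene','s6.png');d=get_image('scene')
cv2.imwrite('pics/s6c.png',cv2.resize(d['image'][110:240,120:290],(785,600))[:,:,::-1])
E
```

```text
False 18.4833
2.0 False 19.325 [ 0.4  0.4 -0.4]
1.75 False 19.6583 [-0.3  0.7  1.5]
1.5 False 20.0 [ 0.2 -1.   0.9]
1.25 False 20.35 [-0.  -0.2 -0.5]
1.0 False 20.7083 [ 0.1  0.4 -0. ]
0.8 False 21.0333 [-0.3 -0.2 -0.2]
0.6 False 21.3583 [ 0.6  0.4 -0.4]
0.45 False 21.6417 [ 0.3 -0.3  0.2]
0.35 False 21.8917 [-7.8 -2.4  6.6]
```

View pics/s6c.png

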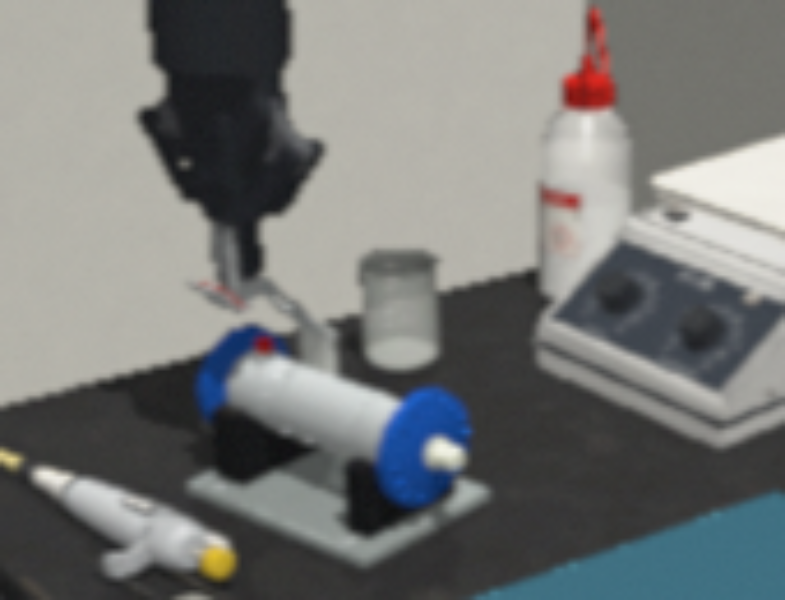

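The strap is down to about 0.4 rad and the valve is still up at (264,345). Now I'll press the tab.

```bash
python3 - <<'E'
from h import *
p=get_state()['ee_pos'];env.movel(np.array([p[0],p[1],.14]),speed=.15)
env.movel(W(-.050,.048,.14),speed=.15)
h=env.movel(W(-.050,.048,.070),speed=.06,max_force=15);s=get_state();print(h,s['ee_pos'],s['ft_force'])
h=env.movel(W(-.050,.048,.050),speed=.03,max_force=15);s=get_state();print(h,s['time'],s['ee_pos'],s['ft_force'])
p=s['ee_pos'];env.movel(np.array([p[0],p[1],.2]),speed=.2)
env.movel(W(-.05,-.25,.25),speed=.3);env.wait(.2)
b=snap('scene','s7.png');t=snap('top','t7.png')
o=np.zeros((600,800,3),np.uint8);o[:,:400]=cv2.resize(b['image'][140:250,150:223],(400,600),interpolation=2);o[:400,400:]=cv2.resize(t['image'][205:285,150:230],(400,400),interpolation=2)
cv2.imwrite('pics/m7.png',o[:,:,::-1])
h=cv2.cvtColor(t['image'],cv2.COLOR_RGB2HSV)
k,l,st,ce=cv2.connectedComponentsWithStats((((h[...,0]<8)|(h[...,0]>172))&(h[...,1]>110)&(h[...,2]>70)).astype(np.uint8))
for i in range(1,k):
    u,v=ce[i]
    if 150<u<230 and 205<v<285:
        for z in(.058,.083):
            q=onz(t,u,v,z)[:2]-C;print(st[i],z,(q@xh).round(4),(q@yh).round(4))
E
```

```text
True [0.39386303 0.14383408 0.09935146] [-0.93501178  0.32939862 -0.11606   ]
True 24.1333 [0.38974828 0.14273434 0.08813629] [ 0.32848742  0.13366447 -0.03839633]
[171 267   9   9  62] 0.058 -0.0365 0.0608
[171 267   9   9  62] 0.083 -0.0385 0.0566
```

View pics/m7.png

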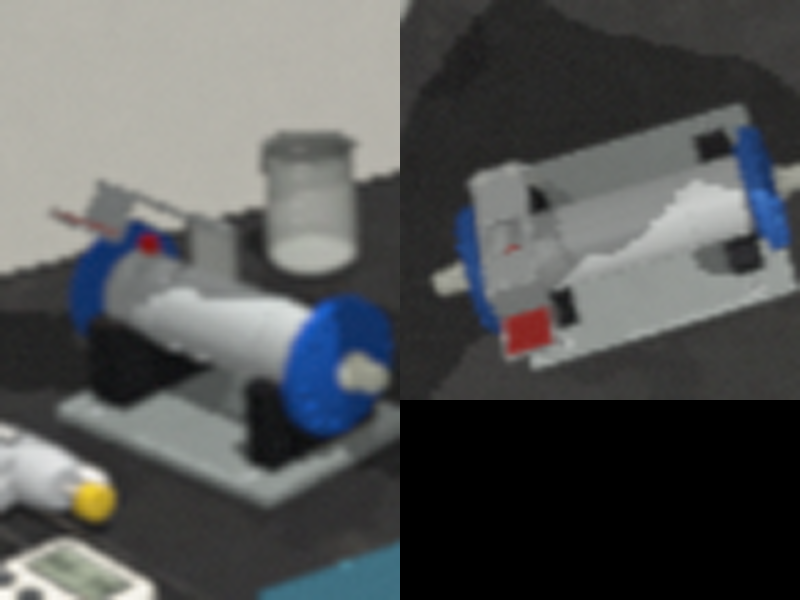

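The strap is still part open. I'll triangulate the tab and the valve from both views to find out why.

```bash
cat >> h.py <<'E'
def tri(d1,p1,d2,p2):
    o1,r1=ray(d1,*p1);o2,r2=ray(d2,*p2)
    k=np.linalg.lstsq(np.c_[r1,-r2],o2-o1,rcond=None)[0];a,b=o1+k[0]*r1,o2+k[1]*r2
    m=(a+b)/2;q=m[:2]-C;return (q@xh).round(4),(q@yh).round(4),m[2].round(4),'gap',np.linalg.norm(a-b).round(4)
E
python3 - <<'E'
from h import *
s=dict(np.load('pics/s7.npz'));t=dict(np.load('pics/t7.npz'))
S=lambda x,y:(150+x*73/400,140+y*110/600-.3); T=lambda x,y:(150+x/5-.3,205+y/5-.3)
# strap plate corners near tab & hinge; tab far corners
print('leg/plate -y corner',tri(s,S(130,190),t,T(153,303)))
print('tab centre',tri(s,S(88,223),t,T(127,331)))
print('tab centre wide',tri(s,S(80,218),t,T(127,331)))
print('hinge end -y corner',tri(s,S(235,222),t,T(133,165)))
print('valve',tri(s,S(149,243),t,T(113,248)))
for th in(.2,.3,.4,.5,.6):
    print(th,'tab',.0405-.084*np.cos(th)-.019*np.sin(th),.077+.084*np.sin(th)-.019*np.cos(th),'end',.0405-.072*np.cos(th),.078+.072*np.sin(th))
    w=W(.0405-.084*np.cos(th)-.019*np.sin(th),.052,.077+.084*np.sin(th)-.019*np.cos(th))
    print(np.round(proj(s,w),1),np.round(proj(t,w),1))
print('seen',S(88,223),T(127,331))
E
```

```text
leg/plate -y corner (np.float64(-0.0298), np.float64(0.0313), np.float64(0.1277), 'gap', np.float64(0.0099))
tab centre (np.float64(-0.0384), np.float64(0.0505), np.float64(0.1089), 'gap', np.float64(0.007))
tab centre wide (np.float64(-0.04), np.float64(0.0512), np.float64(0.1118), 'gap', np.float64(0.0034))
hinge end -y corner (np.float64(0.0393), np.float64(0.0313), np.float64(0.0883), 'gap', np.float64(0.0042))
valve (np.float64(0.0028), np.float64(0.0524), np.float64(0.0839), 'gap', np.float64(0.0025))
0.2 tab -0.04560030982377046 0.07506695880780155 end -0.030064793604569394 0.0923041918172444
[163.3 193.3] [178.4 273. ]
0.3 tab -0.045363149013116354 0.083672304066166 end -0.02828422721704362 0.09927745487961645
[163.  190.3] [177.8 272.8]
0.4 tab -0.04426807200010671 0.09221098186787183 end -0.025816391568207718 0.10603812064622284
[163.1 187.1] [177.  272.3]
0.5 tab -0.04232602043227117 0.10059767656683596 end -0.02268594445610684 0.1125186387795026
[163.4 183.9] [176.2 271.4]
0.6 tab -0.03955639864691865 0.10874859108189909 end -0.018924164273496837 0.11865425808444255
[163.9 180.7] [175.3 270.2]
seen (166.06, 180.58333333333331) (175.1, 270.9)
```

The tab sits at about 0.107 m, so the strap is at about 0.58 rad. Nothing blocks it at that angle. The finger's side wedged against the strap's end, which also explains the 4 mm sideways deflection, and the strap rode up when I withdrew. I'll press straight down on the flat strap top near its end instead, clear of the valve.

```bash
python3 - <<'E'
from h import *
env.movel(W(-.024,-.05,.16),speed=.3)
env.movel(W(-.024,.046,.16),speed=.2)
z=.16
while z>.0775:
    z=max(z-.014,.077)
    h=env.movel(W(-.024,.046,z),speed=.06,max_force=15);s=get_state();q=s['ee_pos'][:2]-C
    print(h,round(s['time'],2),(q@xh).round(4),(q@yh).round(4),s['ee_pos'][2].round(4),s['ft_force'].round(1))
    if h:break
snap('scene','s8.png')
p=s['ee_pos'];env.movel(np.array([p[0],p[1],.16]),speed=.15)
env.movel(W(-.05,-.2,.22),speed=.3)
b=snap('scene','s9.png');t=snap('top','t9.png')
o=np.zeros((600,800,3),np.uint8);o[:,:400]=cv2.resize(b['image'][140:250,150:223],(400,600),interpolation=2);o[:400,400:]=cv2.resize(t['image'][205:285,150:230],(400,400),interpolation=2)
cv2.imwrite('pics/m9.png',o[:,:,::-1])
print(get_state()['time'])
E
```

```text
False 28.2 -0.0244 0.0452 0.1454 [ 0.1  0.2 -0.2]
False 28.58 -0.0243 0.0459 0.1315 [ 0.1 -0.2 -0.1]
False 28.97 -0.0244 0.0459 0.1176 [-0.2  0.3 -0.8]
False 29.35 -0.0244 0.0458 0.1036 [0.6 0.5 1.1]
False 29.73 -0.0243 0.0459 0.0896 [ 0.1 -0.4 -0. ]
False 30.1 -0.0242 0.0458 0.0766 [0.9 0.6 0.6]
31.95
```

View pics/m9.png

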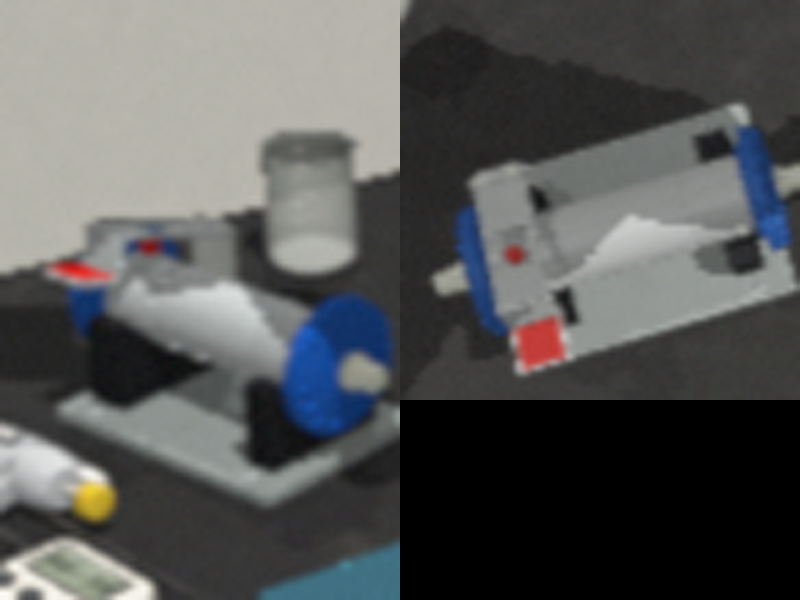

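The window has passed over the valve and the strap is nearly level, but I felt no end stop. I'll press once more until it resists.

```bash
python3 - <<'E'
from h import *
env.movel(W(-.024,-.05,.13),speed=.35)
env.movel(W(-.024,.046,.12),speed=.25)
env.movel(W(-.024,.046,.085),speed=.12)
h=env.movel(W(-.024,.046,.066),speed=.03,max_force=15);s=get_state();print(h,s['time'],s['ee_pos'],s['ft_force'].round(1))
p=s['ee_pos'];env.movel(np.array([p[0],p[1],.13]),speed=.15)
env.movel(W(-.05,-.1,.2),speed=.35);env.wait(.1)
b=snap('scene','s10.png');t=snap('top','t10.png');print(get_state()['time'])
def red(d,box):
    hh=cv2.cvtColor(d['image'],cv2.COLOR_RGB2HSV);m=((hh[...,0]<8)|(hh[...,0]>172))&(hh[...,1]>110)&(hh[...,2]>70)
    k,l,st,ce=cv2.connectedComponentsWithStats(m.astype(np.uint8));return [(st[i,4],ce[i].round(1)) for i in range(1,k) if box[0]<ce[i][0]<box[1] and box[2]<ce[i][1]<box[3] and st[i,4]>2]
rs=red(b,(150,223,140,250));rt=red(t,(150,230,205,285));print(rs,rt)
for i in rs:
    for j in rt: print(i[1],j[1],tri(b,i[1],t,j[1]))
for th in(0,.06,.12,.2):
    w=W(.0405-.084*np.cos(th)-.019*np.sin(th),.052,.077+.084*np.sin(th)-.019*np.cos(th));print(th,np.round(proj(b,w),1),np.round(proj(t,w),1))
E
```

```text
False 34.3667 [0.42415185 0.15061672 0.06600074] [-0.1 -0.2 -0.3]
35.7583
[(np.int32(3), array([176.7, 183.3])), (np.int32(28), array([164.1, 193.6]))] [(np.int32(8), array([172.1, 255.5])), (np.int32(72), array([178.3, 273.2]))]
[176.7 183.3] [172.1 255.5] (np.float64(0.0003), np.float64(0.0525), np.float64(0.0875), 'gap', np.float64(0.0042))
[176.7 183.3] [178.3 273.2] (np.float64(-0.0353), np.float64(0.0355), np.float64(0.1042), 'gap', np.float64(0.0353))
[164.1 193.6] [172.1 255.5] (np.float64(-0.0095), np.float64(0.0687), np.float64(0.0575), 'gap', np.float64(0.0304))
[164.1 193.6] [178.3 273.2] (np.float64(-0.045), np.float64(0.0516), np.float64(0.0742), 'gap', np.float64(0.0027))
0 [164.4 199. ] [179.4 272.3]
0.06 [164.  197.4] [179.1 272.6]
0.12 [163.6 195.7] [178.8 272.9]
0.2 [163.3 193.3] [178.4 273. ]
```

```bash
python3 - <<'E'
from h import *
s=get_state();print(s['time'],s['opening'],s['ee_pos'],R.from_rotvec(s['orientation']).as_matrix().round(3).tolist(),s['finger_force'])
# strap-tab position in s9/t9 (after 1st press) and s8 (during), and s6
def red(d,box):
    hh=cv2.cvtColor(d['image'],cv2.COLOR_RGB2HSV);m=((hh[...,0]<8)|(hh[...,0]>172))&(hh[...,1]>110)&(hh[...,2]>70)
    k,l,st,ce=cv2.connectedComponentsWithStats(m.astype(np.uint8));return [(st[i].tolist(),ce[i].round(1)) for i in range(1,k) if box[0]<ce[i][0]<box[1] and box[2]<ce[i][1]<box[3] and st[i,4]>2]
for n in('s6','s7','s8','s9','s10'):print(n,red(dict(np.load(f'pics/{n}.npz')),(150,223,140,250)))
for n in('t7','t9','t10'):print(n,red(dict(np.load(f'pics/{n}.npz')),(150,230,205,285)))
# dark gripper pixels in s8 around strap: lowest dark rows per column above the strap
d=dict(np.load('pics/s8.npz'));g=cv2.cvtColor(d['image'],cv2.COLOR_RGB2GRAY);print(g[172:202:1,156:196:2])
print('tcp px',[np.round(proj(d,W(-.024,y,.0766)),1).tolist() for y in(.031,.046,.061)])
E
```

```text
35.7583 0.00016577886063972114 [0.43856752 0.00411073 0.19914733] [[-0.96, -0.278, -0.022], [-0.278, 0.961, -0.007], [0.023, -0.0, -1.0]] 0.0
s6 [([176, 184, 3, 2, 5], array([176.8, 184.6]))]
s7 [([176, 184, 3, 3, 6], array([176.8, 184.8]))]
s8 [([176, 184, 3, 3, 7], array([177. , 184.7])), ([160, 188, 9, 3, 20], array([163.6, 189.1]))]
s9 [([176, 184, 3, 3, 7], array([177. , 184.7])), ([160, 188, 10, 3, 21], array([163.9, 189.1]))]
s10 [([176, 183, 2, 2, 3], array([176.7, 183.3])), ([160, 192, 10, 4, 28], array([164.1, 193.6]))]
t7 [([171, 267, 9, 9, 62], array([175.3, 270.6]))]
t9 [([171, 254, 3, 3, 7], array([172. , 255.3])), ([173, 269, 10, 10, 67], array([177.5, 273.1]))]
t10 [([171, 254, 3, 4, 8], array([172.1, 255.5])), ([174, 269, 10, 10, 72], array([178.3, 273.2]))]
[[180 180 179 178 174 101 106 103  30  28 135 180 181 180 179 181 179 180
  179 180]
 [180 180 178 179 174 102 103 109  34  27 132 181 180 181 180 180 181 180
  181 180]
 [180 179 179 180 172 108 104 112  39  26 134 181 180 180 180 180 179 180
  179 181]
 [180 180 178 179 173 103 103 110  40  27 135 180 182 180 1
[... 1592 characters left out ...]
3 167 174 176 184 193 197 202 207 213
  215 218]
 [ 36  35  34  43  47  47  64 112 142 158 168 175 175 183 189 195 200 206
  209 214]
 [ 35  39  38  41  47  47  60 109 134 145 155 162 166 173 179 188 193 200
  205 209]
 [ 37  35  36  39  45  45  47  93 117 132 144 148 157 163 170 177 185 192
  197 202]
 [ 37  37  35  38  46  38  33  58  85 116 133 138 145 156 161 167 175 182
  188 195]
 [ 35  35  36  37  44  29  29  37  51  95 120 124 133 143 152 161 165 173
  180 188]
 [ 36  35  36  37  44  24  23  27  27  56  97 113 120 131 142 150 159 163
  171 180]
 [ 34  35  35  38  47  25  19  26  24  27  62 101 112 118 130 139 147 155
  163 170]]
tcp px [[175.0, 192.2], [171.0, 190.7], [167.1, 189.2]]
```

The gripper is shut, but both presses fit a contact point about 23 mm above the TCP: z=0.077 gave about 0.33 rad, and z=0.066 gave about 0.19 rad. So the strap just hasn't been pressed far enough. Closing it needs a TCP height of about 0.054, so I'll press there with a force guard.

```bash
python3 - <<'E'
from h import *
env.movel(W(-.025,.046,.12),speed=.3)
env.movel(W(-.025,.046,.072),speed=.15)
h=env.movel(W(-.025,.046,.050),speed=.04,max_force=12);s=get_state();print(h,s['time'],s['ee_pos'],s['ft_force'].round(1))
p=s['ee_pos'];env.movel(np.array([p[0],p[1],.12]),speed=.2)
b=snap('scene','s11.png');print(get_state()['time'])
hh=cv2.cvtColor(b['image'],cv2.COLOR_RGB2HSV);m=((hh[...,0]<8)|(hh[...,0]>172))&(hh[...,1]>110)&(hh[...,2]>70)
k,l,st,ce=cv2.connectedComponentsWithStats(m.astype(np.uint8))
print([(st[i].tolist(),ce[i].round(1)) for i in range(1,k) if 150<ce[i][0]<223 and 140<ce[i][1]<250])
E
```

```text
True 37.425 [0.42326977 0.15074314 0.05374661] [-3.6 -0.9 14.8]
37.9583
[([176, 183, 3, 3, 8], array([177.1, 184.1])), ([160, 196, 11, 5, 37], array([165.2, 198.1]))]
```

The end stop was felt at z=0.0537 with 15 N, and the tab is at row 198 (199 is predicted for closed). I'll hand in.

```bash
python3 -c "
from h import *
print(ticket.hand_in())"
```

```text
the job is handed in; nothing more can be done
None
```

I handed the job in at about 38 s of the 43 s allowed: the filter is in both saddles with the valve up at the strap end, and the strap is pressed down to its stop over the valve. Hand-in gave no verdict; my last estimate of the strap angle was about 0.03 rad (limit 0.06), and I kept clear of the wash bottle and beaker but did not measure them again.

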